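# Set a step gauge under the roller of an etching press and bring the roller down on it

## Task

Check the roller height of the small green etching press: slide the step gauge along the press bed, tip first and square to the roller, under the raised roller until its red band lies right beneath the line where the roller is lowest. Then turn the T-handle on top of the press clockwise until it clicks over, so that the roller comes down on the gauge, and leave the gauge there. Do not disturb the other things on the table and the bed.

Things in the scene. Friction and masses are not known exactly. Their poses are not given: they have to be found in the camera images.
- nip (a point): The nip: point on the top face of the press bed straight below the roller's axis, midway between the side frames, 96 mm above the table. Its x axis is the level feed direction, from the entry side (where the gauge lies) to the exit side; y runs along the roller; z is up. Seen from above, the roller's outline reaches 34 mm either side of the nip line.
- press: Fixed green tabletop etching press; origin on the table under the nip, axes as the nip. Bed: flat steel plate, x = -310 to +210 mm, 190 mm wide (y within 95 mm), top 96 mm up. Side frames at y = 107 to 123 mm on both sides, x within 45 mm. Beam over the roller, x within 22 mm, y within 125 mm, its top 240 mm up. Star wheel at y = +143 mm, spokes from 25 to 260 mm above the table.
- roller: The press's bare steel upper roller, 68 mm in diameter, 196 mm long; origin on its axis, midway, about 141 mm above the table when raised. It moves only up and down, driven by the T-handle: raised, 9.9 to 10.8 mm are free between it and the bed.
- gauge: Step gauge: loose bar 200 mm long, 36 mm wide, 0.2 to 0.42 kg, flat on the bed at the entry side, tip roughly toward the roller. Origin on its underside at mid-length; +x to the tip, z up. Steel tip step 5 mm thick (x +60 to +100 mm), steel middle step 8 mm thick (x -10 to +60), black handle 20 mm high (x -100 to -10). It slides with ordinary friction (about 0.5 to 0.75).
- gauge_band (a point): Centre of the 24 mm wide red band across the gauge's middle step (gauge x = +30 mm, on its top, 8 mm up); axes as the gauge. With the band's centre on the nip line, the front of the black handle is 40 mm before the nip line, 6 mm clear of the roller's outline seen from above.
- gauge_rear (a point): Middle of the gauge's flat rear end face (36 mm wide, 20 mm high), 10 mm above the bed, 130 mm behind the centre of the red band; axes as the gauge. Pushed here by two points some 20 mm apart or more (fingertips side by side, slightly open, turned with it) it can be steered square; pushed at one point or corner it stays skew.
- handle (a joint): Angle of the T-handle (rad): grows clockwise seen from above, 0 to an end stop at 1.25; starts at 0 to 0.3. It turns easily (0.06 N m) to 0.45, then a spring click stop resists with up to 0.3 N m; past 0.75 it snaps over by itself and stays. It lowers the roller 3 mm per rad: on the gauge's 8 mm step the handle comes to rest near 1.0, the spring holding the roller down with 20 to 45 N.
- handle_red (a point): Middle of the red grip at one end of the T-handle's level bar, 283 mm above the table, 47 mm out from the vertical spindle, which stands straight over the nip. At joint 0 it points to nip -x; turning clockwise it swings toward nip +y. Bar 124 mm long over all, 16 mm thick; the red and the black grips 20 mm thick, 32 to 62 mm out. 33 mm are free below the grips.
- ink_knife: Bystander: ink knife with wooden handle, 170 mm long, 24 mm wide, 16 mm high, lying on the press bed beside the gauge, on the nip's +y side near the edge. Leave it.
- tin_black: Bystander: flat black ink tin, 92 mm across, 50 mm high. Leave it. Origin under its middle.
- tin_red: Bystander: red ink tin, 80 mm across, 60 mm high. Leave it. Origin under its middle.
- bottle: Bystander: red drinking bottle, 68 mm across, 210 mm high. Leave it. Origin under its middle.
- bowl: Bystander: small glass bowl, 110 mm across, 45 mm high. Leave it. Origin under its middle.
- brush: Bystander: brush, 190 mm long, lying on the litho stone (a slab 70 mm high on the table's far left). Leave it.
Mind the look-alikes: they are no part of the job. What is shaped like the gauge but blue, pink or turquoise is not meant.

How it is judged:
On the way, in this order (a step that is already met when the one before it is completed fails the run):
1. the gauge lies flat on the bed, square under the raised roller, with its red band beneath the nip line, the T-handle not yet turned into its click (x of gauge_band in the frame of nip between -0.012 and 0.012 m and y of gauge_band in the frame of nip between -0.06 and 0.06 m and angle between the x axis of gauge and the x axis of nip, either way round below 0.15 rad and z of gauge_band in the frame of nip below 0.011 m and x of gauge in the frame of nip below 0 m and value of joint handle below 0.6 rad), for 0.2 s.
2. the T-handle has clicked over (value of joint handle above 0.9 rad), for 0.2 s.
At the end, for the whole second after the job is handed in: Gauge at rest, flat on the bed, tip to the exit side, red band's centre within 12 mm of the nip line and 60 mm of the bed's middle line, square to the roller within 0.15 rad; T-handle beyond its click (joint above 0.9 rad); roller pressing on the gauge (over 0.5 N) (x of gauge_band in the frame of nip between -0.012 and 0.012 m and y of gauge_band in the frame of nip between -0.06 and 0.06 m and angle between the x axis of gauge and the x axis of nip, either way round below 0.15 rad and z of gauge_band in the frame of nip below 0.011 m and x of gauge in the frame of nip below 0 m and value of joint handle above 0.9 rad and contact force between roller and gauge above 0.5 N and linear speed of gauge below 0.02 m/s); the robot touches nothing.
It fails at once if another thing on the table or the bed was shifted by more than 30 mm (distance of any of ink_knife, tin_black, tin_red, bottle, bowl, brush from where it was at the start of the episode above 0.03 m).
It also fails if it takes over 53 s, if anything falls off the work surface, if the arm or the gripper's body presses on something with over 40 N, if the wrist force passes 120 N, or if a joint passes its speed limit or range.

## Robot

A 6-joint arm with a two-finger parallel gripper is mounted at the origin on the work surface. World frame = base frame: x ahead of the robot, y to its left, z up, the work surface at z = 0. Lengths are in m, angles in rad, forces in N, time in s.
With the tool pointing down it reaches from about 0.25 to 0.85 m from the base axis. Payload 12.5 kg.
Tool frame: the origin (TCP) lies midway between the tips of the shut fingers; the grasp point (between the pads) lies 19 mm behind it; z points along the fingers, y is the line along which they close (so a half turn about z gives the same grasp; the last joint's range is limited). The gripper opens to 93 mm and grips with 3 to 60 N. Pads are 15 mm wide; open, the fingers measure 128 mm over their backs; the gripper's body (75 mm by 188 mm) begins 65 mm behind the grasp point.
Start: joints at [1.043, 0.351, 1.652, -0, 1.139, -0.085], TCP at [0.236, 0.497, 0.219] pointing down, gripper open.
Joint ranges: [-2.75, 2.75], [-0.79, 2.1], [0.01, 2.65], [-1.57, 4.71], [0.07, 3.14], [-2.87, 2.87]. Speed limits (rad/s): [2.22, 2.22, 2.79, 3.14, 3.14, 3.14].

## Interface

Orientations are given as a 3x3 rotation matrix whose columns are the frame's x, y, z axes.
In Python, from rig import bot gives the robot as it stands.
- The arm moves only by the tool send_rows, never from a script. Its arguments are lists of equal length, an entry for each row: "jaw": the opening, from 0 (shut) to 1 (fully open); "delta_pos": the shift along the tool's x, y, z in mm, a list of three; "angular": the turn, a rotation vector about the tool's x, y, z in degrees, a list of three. A call has 1 to 10 rows; each row is the pose to reach, as a shift and turn from the pose commanded when the call began, along the tool's axes at that moment; what a row does not reach only later rows make up. A row lasts 1/12 s, in which the tool goes at most 41.7 mm and 7.16 degrees, less where a joint would pass 70% of its speed; a pose out of reach is approached as far as the arm can. A call with a gripper value outside its range is refused whole. The fingers move at their own pace and stop on an object; "newtons" is the grip in N (left out, the last holds). Time passes only in rows, so rows that repeat a pose let the fingers close. It gives the time, the measured TCP pose, the force, the opening and the grip force at its end, in the units of the state.
- bot.state(): the state, without advancing time (a new reading comes with each control period).
- bot.camera(name): name is "scene" or "top"; returns a dict with "img" (384x512x3 uint8, red, green, blue), "mtx" (3x3 intrinsics, pixels), "world_from_camera" (4x4, takes a point from camera to world coordinates). Camera axes: x right, y down, z forward; pixel columns grow to the right and rows downward; lengths in m; the calibration is good to about 2 mm. A picture is of the moment at which its call begins. There is no depth.
- bot.close_job(): hands the job in; it is judged then, once.
The state is a dict: "time": time; "q": joint angles; "qd": joint speeds; "tau": joint torques, N m; "tcp_pos": TCP position; "eef_rot": TCP orientation; "ft_force": force on the tool from outside, world axes, zero at the start; "moment": the same for the moment, N m; "opening": finger opening in m; "grasp_force": force on a finger pad.
Only numpy, scipy, OpenCV 4.12 (cv2) and the standard library are available. Lean on these libraries where they do the work, as an engineer would, in place of code of your own. Each camera call takes 0.05 s, during which the arm holds its last target. There are 200 camera calls.

## Working session

There is one attempt and no reset: what is moved stays moved. The work goes in short steps, Python scripts to look and compute and a tool call to move; the robot and the scene stay as the last step left them, time stands still between calls to the robot, and variables do not carry over. Pictures are saved under pics/ and viewed, at most 10 in all, crops included, and the job is handed in when it is done.

Besides the shell and the picture viewer there is one more tool, called as a command line: name --argument value ..., lists and objects as JSON in quotes. send_rows: Moves the arm, as the interface text tells. Its arguments: {"type":"object","properties":{"jaw":{"type":"array"},"delta_pos":{"type":"array"},"angular":{"type":"array"},"newtons":{"type":"number"}},"required":["jaw","delta_pos","angular"]}

```bash
mkdir -p pics; cat > h.py <<'E'
import numpy as np, cv2
from rig import bot
def ray(c,u,v):
    d=np.linalg.inv(c["mtx"])@[u,v,1]; T=c["world_from_camera"]; return T[:3,3],T[:3,:3]@d
def plane(c,u,v,z):
    o,d=ray(c,u,v); return o+d*(z-o[2])/d[2]
def proj(c,p):
    T=np.linalg.inv(c["world_from_camera"]); q=c["mtx"]@(T[:3,:3]@np.array(p)+T[:3,3]); return q[:2]/q[2]
def save(img,n): cv2.imwrite(n,img[:,:,::-1])
E
python3 - <<'E'
from h import *
import pickle
d={}
for n in("scene","top"):
    c=bot.camera(n); d[n]=c; save(c["img"],f"pics/{n}0.png"); print(n,c["world_from_camera"].round(3).tolist(),c["mtx"].round(1).tolist())
pickle.dump(d,open("c0.pkl","wb"))
s=bot.state();print(s["time"],s["tcp_pos"],s["eef_rot"])
E
```

```text
scene [[0.054, 0.796, -0.602, 1.352], [0.998, -0.054, 0.019, -0.017], [-0.017, -0.602, -0.798, 1.381], [0.0, 0.0, 0.0, 1.0]] [[475.6, 0.0, 261.6], [0.0, 475.6, 198.4], [0.0, 0.0, 1.0]]
top [[-0.014, -0.998, 0.066, 0.36], [-1.0, 0.014, -0.005, 0.01], [0.004, -0.066, -0.998, 1.678], [0.0, 0.0, 0.0, 1.0]] [[436.3, 0.0, 255.5], [0.0, 436.3, 190.9], [0.0, 0.0, 1.0]]
0.1 [0.23548341 0.49670303 0.21815873] [[-9.03575532e-01  4.28428524e-01 -5.07589442e-04]
 [ 4.28428819e-01  9.03575082e-01 -9.04973054e-04]
 [ 7.09289021e-05 -1.03517745e-03 -9.99999462e-01]]
```

View pics/scene0.png

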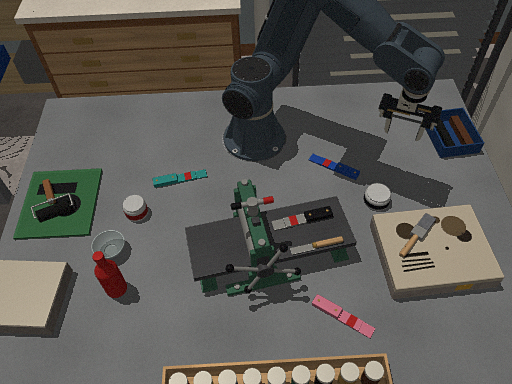

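View pics/top0.png

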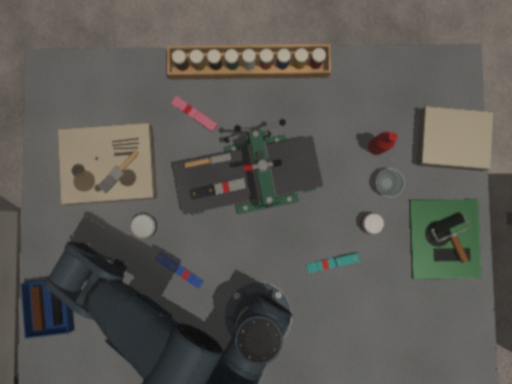

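```bash
python3 - <<'E'
from h import *
import pickle
d=pickle.load(open("c0.pkl","rb"))
a=d["top"]["img"][118:218,168:328]; b=d["scene"]["img"][175:300,180:360]
a=cv2.resize(a,None,fx=3,fy=3,interpolation=cv2.INTER_CUBIC); b=cv2.resize(b,(480,333),interpolation=cv2.INTER_CUBIC)
m=np.vstack([a,b[:300]]);save(np.clip(m*1.5,0,255).astype(np.uint8),"pics/crop.png")
for n in d:
    c=d[n];h=cv2.cvtColor(c["img"],cv2.COLOR_RGB2HSV)
    red=(((h[...,0]<8)|(h[...,0]>172))&(h[...,1]>150)&(h[...,2]>60)).astype(np.uint8)
    k,l,s,ce=cv2.connectedComponentsWithStats(red)
    for i in range(1,k):
        if s[i,4]>8: print(n,s[i],ce[i].round(1),plane(c,*ce[i],.104).round(3),plane(c,*ce[i],.283).round(3))
E
```

```text
scene [322 159   9   8  42] [326.5 162.4] [0.244 0.252 0.104] [0.399 0.214 0.283]
scene [184 172   7   8  41] [187.3 175.6] [ 0.271 -0.241  0.104] [ 0.423 -0.21   0.283]
scene [263 196  11   8  61] [268.  199.8] [0.396 0.034 0.104] [0.53  0.027 0.283]
scene [288 215  10  11  68] [293.  219.8] [0.482 0.11  0.104] [0.604 0.092 0.283]
scene [130 216  13   4  24] [135.8 217.1] [ 0.438 -0.404  0.104] [ 0.566 -0.35   0.283]
scene [ 92 251  35  47 909] [108.8 275.7] [ 0.649 -0.463  0.104] [ 0.748 -0.4    0.283]
scene [346 314  12  14  92] [351.3 320.6] [0.835 0.241 0.104] [0.907 0.205 0.283]
top [184 105   7   8  36] [187.1 109. ] [0.768 0.248 0.104] [0.722 0.221 0.283]
top [373 133  24  20 283] [385.  141.5] [ 0.639 -0.473  0.104] [ 0.607 -0.418  0.283]
top [244 164   8   7  50] [247.7 167.2] [0.551 0.029 0.104] [0.529 0.027 0.283]
top [223 182   6  10  48] [225.4 186.6] [0.482 0.11  0.104] [0.468 0.099 0.283]
top [323 261   5   8  29] [324.9 264.1] [ 0.199 -0.243  0.104] [ 0.217 -0.214  0.283]
top [182 271   7   8  34] [185.3 274.4] [0.169 0.257 0.104] [0.191 0.229 0.283]
```

View pics/crop.png

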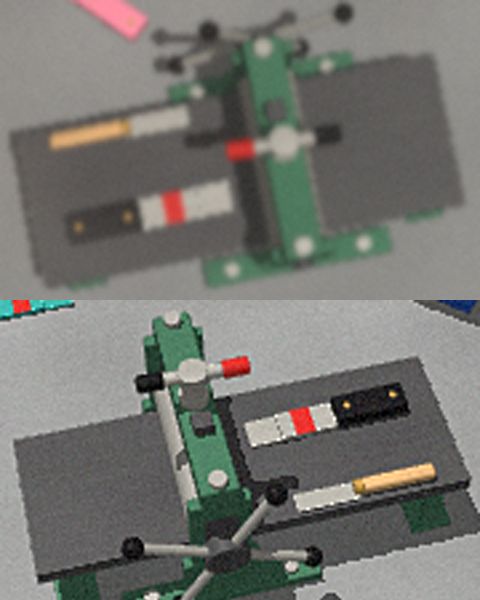

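```bash
python3 - <<'E'
from h import *
import pickle
d=pickle.load(open("c0.pkl","rb"));t=d["top"];s=d["scene"]
P=lambda x,y,z:plane(t,168+(x-1)/3,118+(y-1)/3,z)
S=lambda x,y,z:plane(s,180+x/2.667,175+(y-300)/2.667,z)
co=[P(*p,.096) for p in[(10,132),(42,287),(432,55),(465,202)]]
for c in co:print(c.round(4))
A=(co[0]+co[1])/2;B=(co[2]+co[3])/2;u=(B-A)/np.linalg.norm(B-A);print("u",u,np.linalg.norm(B-A),np.linalg.norm(co[0]-co[1]))
nip1=A+u*.31;nip2=B-u*.21;print("nip",nip1,nip2)
r=plane(t,247.7,167.2,.283);b=P(328,133,.283);print("bar",r,b,(r+b)/2,np.linalg.norm(r-b))
r2=plane(s,268,199.8,.283);b2=S(150,383,.283);print("bar s",r2,b2,(r2+b2)/2)
hub=(r+b+r2+b2)/4;hub[2]=.096
ang=np.arctan2(u[1],u[0]);print("feed deg",np.degrees(ang))
R=np.array([[u[0],-u[1]],[u[1],u[0]]])
for n,p in(("red",r),("red s",r2)):
    q=R.T@(p-hub)[:2];print(n,q,"joint",np.arctan2(q[1],-q[0]))
# gauge ends: top rear handle mid crop (67,226)?, tip
for n,p in(("rear top",P(68,228,.116)),("rear s",S(407,400,.116)),("tip",P(230,194,.101)),("tip s",S(246,434,.101)),("band",plane(t,225.4,186.6,.104)),("band s",plane(s,293,219.8,.104)),("knife end",P(50,142,.104)),("knife tip",P(188,120,.1))):
    print(n,p.round(4),"nip frame",(R.T@(p-hub)[:2]).round(4))
# dark mask handle orientation
E
```

```text
[0.5761 0.3085 0.096 ]
[0.3873 0.2702 0.096 ]
[ 0.664  -0.2069  0.096 ]
[ 0.4833 -0.2429  0.096 ]
u [ 0.17597506 -0.98439463  0.        ] 0.5223719211584064 0.19261981244788798
nip [ 0.53626294 -0.0158167   0.096     ] [ 0.53668034 -0.01815161  0.096     ]
bar [0.52933977 0.02685086 0.283     ] [ 0.54491984 -0.06767202  0.283     ] [ 0.5371298  -0.02041058  0.283     ] 0.09579830137925548
bar s [0.529881   0.02696673 0.283     ] [ 0.54636033 -0.06510086  0.283     ] [ 0.53812066 -0.01906706  0.283     ]
feed deg -79.86459452917461
red [-4.73206715e-02  4.24573547e-05] joint 0.0008972261381391978
red s [-0.04733949  0.00059563] joint 0.012581369806362892
rear top [0.457  0.2356 0.116 ] nip frame [-0.2656 -0.0345]
rear s [0.4703 0.2399 0.116 ] nip frame [-0.2674 -0.0205]
tip [0.4964 0.0419 0.101 ] nip frame [-0.068  -0.0297]
tip s [0.4971 0.0415 0.101 ] nip frame [-0.0674 -0.0291]
band [0.4816 0.1105 0.104 ] nip frame [-0.1381 -0.0322]
band s [0.4823 0.1101 0.104 ] nip frame [-0.1376 -0.0316]
knife end [0.5622 0.2587 0.104 ] nip frame [-0.2698  0.0732]
knife tip [0.5873 0.0919 0.1   ] nip frame [-0.1011  0.0686]
```

The gauge meant is the steel/red/black one on the bed, at top (225,187) and scene (293,220). The blue (180,270), pink (195,113) and turquoise (333,262) bars in the top view are decoys. The crop confirms this, and also shows the red grip pointing to the entry side (joint about 0).

send_rows --jaw '[0.22,0.22,0.22,0.22,0.22,0.22,0.22,0.22,0.22,0.22]' --delta_pos '[[-29,-12,0],[-59,-23,0],[-88,-35,0],[-118,-46,0],[-147,-58,0],[-177,-69,0],[-206,-81,0],[-236,-92,0],[-265,-104,0],[-295,-115,0]]' --angular '[[0,0,5.5],[0,0,11],[0,0,16.5],[0,0,22],[0,0,27.5],[0,0,33],[0,0,38.5],[0,0,44],[0,0,49.5],[0,0,54.6]]'

```text
time: 0.93
tcp_pos: [0.4535, 0.2652, 0.2184]
eef_rot: [[-0.169, 0.986, -0.0], [0.986, 0.169, -0.0], [-0.0, -0.001, -1.0]]
ft_force: [0.4, 0.3, -0.1]
opening: 0.0308
grasp_force: 0.0
```

send_rows --jaw '[0.22,0.22,0.22]' --delta_pos '[[0,0,0],[0,0,0],[0,0,0]]' --angular '[[0,0,0],[0,0,0],[0,0,0]]'

```text
time: 1.18
tcp_pos: [0.4525, 0.2668, 0.2184]
eef_rot: [[-0.175, 0.985, -0.001], [0.985, 0.175, -0.0], [-0.0, -0.001, -1.0]]
ft_force: [-1.1, -0.1, -0.1]
opening: 0.0204
grasp_force: 0.0
```

```bash
cat >> h.py <<'E'
hub=np.array([.537,-.0185,.096]); a=np.radians(-80.0); u=np.array([np.cos(a),np.sin(a)]); R=np.array([[u[0],-u[1]],[u[1],u[0]]])
def nf(p): return np.r_[R.T@(np.array(p)[:2]-hub[:2]),p[2]]
def tcp():
    s=bot.state(); E=s["eef_rot"]; print("t",round(s["time"],2),"tcp nip",nf(s["tcp_pos"]).round(4),"yaw err deg",round(np.degrees(np.arctan2(E[1,1],E[0,1]))-10,2),"z",E[:,2].round(4),"F",s["ft_force"].round(1),"open",round(s["opening"],4)); return s
E
python3 - <<'E'
from h import *
s=tcp()
c=bot.camera("top")
save(np.clip(cv2.resize(c["img"][118:238,148:328],None,fx=4,fy=4,interpolation=cv2.INTER_CUBIC)*1.4,0,255).astype(np.uint8),"pics/t1.png")
E
```

```text
t 1.18 tcp nip [-0.2956 -0.0337  0.2184] yaw err deg 0.07 z [-7.e-04 -1.e-04 -1.e+00] F [-1.1 -0.1 -0.1] open 0.0204
```

View pics/t1.png

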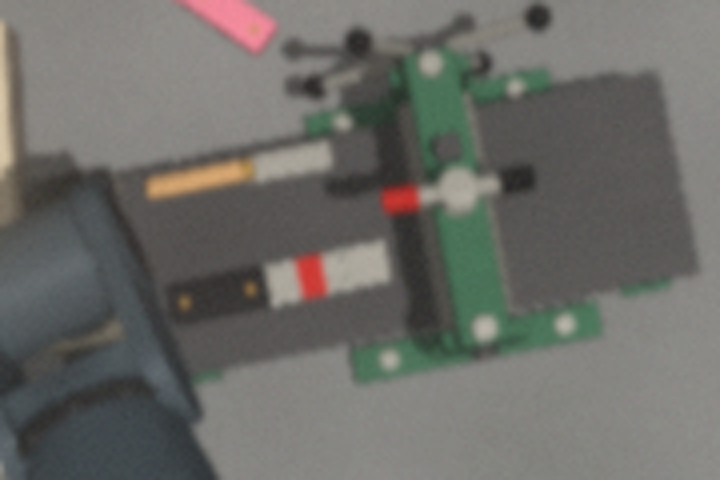

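The arm is behind the gauge, aligned. The gauge is unmoved, with its rear at about (171,301) in this crop. The fingers have 20 mm to spare, so I descend next.

send_rows --jaw '[0.22,0.22,0.22,0.22,0.22,0.22]' --delta_pos '[[0,0,28],[0,0,56],[0,0,84],[0,0,100],[0,0,112],[0,0,112]]' --angular '[[0,0,0],[0,0,0],[0,0,0],[0,0,0],[0,0,0],[0,0,0]]'

```text
time: 1.73
tcp_pos: [0.4509, 0.267, 0.1044]
eef_rot: [[-0.176, 0.984, -0.004], [0.984, 0.176, -0.002], [-0.001, -0.004, -1.0]]
ft_force: [-0.7, 0.2, -1.0]
opening: 0.0204
grasp_force: 0.0
```

send_rows --jaw '[0.22,0.22,0.22,0.22,0.22,0.22,0.22,0.22,0.22,0.22]' --delta_pos '[[-5,0,0],[-10,0,0],[-15,0,0],[-20,0,0],[-25,0,0],[-32,0,0],[-39,0,0],[-46,0,0],[-53,0,0],[-60,0,0]]' --angular '[[0,0,0],[0,0,0],[0,0,0],[0,0,0],[0,0,0],[0,0,0],[0,0,0],[0,0,0],[0,0,0],[0,0,0]]'

```text
time: 2.57
tcp_pos: [0.4639, 0.2074, 0.1074]
eef_rot: [[-0.174, 0.985, 0.001], [0.985, 0.174, 0.001], [0.001, 0.002, -1.0]]
ft_force: [-0.4, 5.9, 5.3]
opening: 0.0203
grasp_force: 3.0
```

```bash
cat >> h.py <<'E'
def band():
    for n in("top","scene"):
        c=bot.camera(n);h=cv2.cvtColor(c["img"],cv2.COLOR_RGB2HSV)
        red=(((h[...,0]<8)|(h[...,0]>172))&(h[...,1]>150)&(h[...,2]>60)).astype(np.uint8)
        k,l,s,ce=cv2.connectedComponentsWithStats(red)
        for i in range(1,k):
            p=nf(plane(c,*ce[i],.104)); q=nf(plane(c,*ce[i],.283))
            if s[i,4]>5 and abs(p[0])<.25 and abs(p[1])<.15: print(n,s[i],"as band",p.round(4),"as grip",q.round(4))
E
python3 -c "
from h import *
tcp();band()"
```

```text
t 2.57 tcp nip [-0.2352 -0.0327  0.1074] yaw err deg 0.0 z [ 0.0014  0.0014 -1.    ] F [-0.4  5.9  5.3] open 0.0203
top [244 164   8   7  50] as band [-0.0445  0.022   0.104 ] as grip [-4.61e-02  2.00e-04  2.83e-01]
top [234 181   6  10  48] as band [-0.0969 -0.0361  0.104 ] as grip [-0.0926 -0.0512  0.283 ]
scene [263 196  11   8  61] as band [-0.0764 -0.1301  0.104 ] as grip [-0.0461  0.0007  0.283 ]
scene [276 217  10  10  65] as band [-0.0949 -0.0345  0.104 ] as grip [-0.062   0.0829  0.283 ]
```

send_rows --jaw '[0.22,0.22,0.22,0.22,0.22,0.22,0.22,0.22,0.22,0.22]' --delta_pos '[[-6,0,0],[-12,0,0],[-18,0,0],[-24,0,0],[-30,0,0],[-35,0,0],[-40,0,0],[-43,0,0],[-45,0,0],[-45,0,0]]' --angular '[[0,0,0],[0,0,0],[0,0,0],[0,0,0],[0,0,0],[0,0,0],[0,0,0],[0,0,0],[0,0,0],[0,0,0]]'

```text
time: 3.5
tcp_pos: [0.4713, 0.1627, 0.1067]
eef_rot: [[-0.174, 0.985, 0.0], [0.985, 0.174, -0.0], [-0.0, 0.0, -1.0]]
ft_force: [-0.1, 1.8, 0.5]
opening: 0.0205
grasp_force: 0.4
```

```bash
python3 -c "
from h import *
tcp();band()"
```

```text
t 3.5 tcp nip [-0.1899 -0.0332  0.1067] yaw err deg 0.02 z [ 1.e-04 -2.e-04 -1.e+00] F [-0.1  1.8  0.5] open 0.0205
top [244 164   8   8  50] as band [-0.0447  0.0215  0.104 ] as grip [-4.64e-02 -2.00e-04  2.83e-01]
top [246 179   6  10  46] as band [-0.0523 -0.0357  0.104 ] as grip [-0.0531 -0.0509  0.283 ]
scene [263 196  11   8  61] as band [-0.0764 -0.1301  0.104 ] as grip [-0.0461  0.0007  0.283 ]
scene [263 219   9  11  62] as band [-0.0513 -0.0346  0.104 ] as grip [-0.0245  0.0828  0.283 ]
```

send_rows --jaw '[0.22,0.22,0.22,0.22,0.22,0.22,0.22,0.22,0.22,0.22]' --delta_pos '[[-6,0,0],[-12,0,0],[-18,0,0],[-24,0,0],[-30,0,0],[-36,0,0],[-42,0,0],[-48,0,0],[-52,0,0],[-52,0,0]]' --angular '[[0,0,0],[0,0,0],[0,0,0],[0,0,0],[0,0,0],[0,0,0],[0,0,0],[0,0,0],[0,0,0],[0,0,0]]'

```text
time: 4.43
tcp_pos: [0.4805, 0.1112, 0.1067]
eef_rot: [[-0.174, 0.985, 0.0], [0.985, 0.174, -0.0], [-0.0, 0.0, -1.0]]
ft_force: [-0.9, -0.1, 0.1]
opening: 0.0206
grasp_force: 0.0
```

send_rows --jaw '[0.22,0.22,0.22]' --delta_pos '[[0,0,0],[0,0,0],[0,0,0]]' --angular '[[0,0,0],[0,0,0],[0,0,0]]'

```text
time: 4.68
tcp_pos: [0.4803, 0.1122, 0.1067]
eef_rot: [[-0.174, 0.985, 0.0], [0.985, 0.174, -0.0], [-0.0, 0.0, -1.0]]
ft_force: [0.0, 0.1, -0.2]
opening: 0.02
grasp_force: 0.0
```

```bash
python3 - <<'E'
from h import *
tcp();band()
t=bot.camera("top")["img"][118:218,168:328];s=bot.camera("scene")["img"][175:300,180:360]
a=cv2.resize(t,None,fx=3,fy=3,interpolation=cv2.INTER_CUBIC);b=cv2.resize(s,(480,333),interpolation=cv2.INTER_CUBIC)[:300]
save(np.clip(np.vstack([a,b])*1.5,0,255).astype(np.uint8),"pics/t2.png")
E
```

```text
t 4.68 tcp nip [-0.1386 -0.0332  0.1067] yaw err deg 0.05 z [ 2.e-04 -1.e-04 -1.e+00] F [ 0.   0.1 -0.2] open 0.02
top [244 164   8   8  51] as band [-0.0446  0.0218  0.104 ] as grip [-0.0462  0.      0.283 ]
scene [263 196  11   8  61] as band [-0.0764 -0.1301  0.104 ] as grip [-0.0461  0.0007  0.283 ]
```

View pics/t2.png

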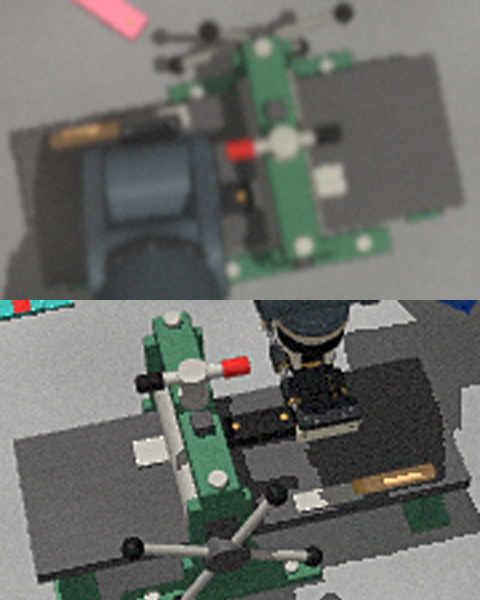

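The handle front sits just before the beam and the white tip step shows on the exit side, at about (330,180) in the top crop and (150,451) in the scene crop. I back off, rise and re-measure.

send_rows --jaw '[0.22,0.22,0.22,0.22,0.1,0,0,0,0,0]' --delta_pos '[[8,0,0],[20,0,0],[32,0,0],[34,0,-20],[34,0,-55],[34,0,-90],[34,0,-125],[34,0,-160],[34,0,-195],[34,0,-215]]' --angular '[[0,0,0],[0,0,0],[0,0,0],[0,0,0],[0,0,0],[0,0,0],[0,0,0],[0,0,0],[0,0,0],[0,0,0]]'

```text
time: 5.72
tcp_pos: [0.4746, 0.1469, 0.3256]
eef_rot: [[-0.175, 0.985, 0.004], [0.985, 0.175, 0.001], [0.0, 0.004, -1.0]]
ft_force: [-0.6, -0.7, 0.1]
opening: 0.0006
grasp_force: 0.0
```

```bash
python3 - <<'E'
from h import *
s=tcp();print(s["q"].round(2));band()
for n in("top","scene"):
    c=bot.camera(n);im=c["img"].astype(int)
    if n=="top": r=(slice(150,200),slice(260,300))
    else: r=(slice(220,255),slice(220,246))
    sub=im[r];m=((sub.min(2)>125 if n=="top" else sub.min(2)>130)).astype(np.uint8)
    k,l,st,ce=cv2.connectedComponentsWithStats(m)
    for i in range(1,k):
        if st[i,4]>15:
            ct,_=cv2.findContours((l==i).astype(np.uint8),0,2)
            b=cv2.boxPoints(cv2.minAreaRect(ct[0]))+[r[1].start,r[0].start]
            print(n,st[i],[nf(plane(c,*p,.101)).round(4).tolist() for p in b])
    save(np.clip(cv2.resize(c["img"][118:218,168:328] if n=="top" else c["img"][175:300,180:360],(640,400),interpolation=cv2.INTER_CUBIC)*1.5,0,255).astype(np.uint8),f"pics/{n}3.png")
E
```

```text
t 5.72 tcp nip [-0.1737 -0.0328  0.3256] yaw err deg 0.08 z [ 0.0042  0.001  -1.    ] F [-0.6 -0.7  0.1] open 0.0006
[0.21 0.16 1.64 0.   1.34 0.03]
top [244 164   8   7  49] as band [-0.0446  0.0218  0.104 ] as grip [-0.0462  0.      0.283 ]
scene [263 196  11   8  61] as band [-0.0764 -0.1301  0.104 ] as grip [-0.0461  0.0007  0.283 ]
```

View pics/top3.png

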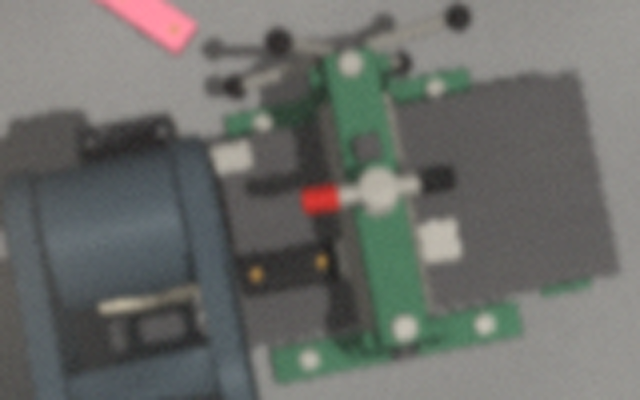

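```bash
python3 - <<'E'
from h import *
from numpy import array
c=bot.camera("top");g=c["img"].min(2).astype(int)
m=np.zeros_like(g,np.uint8);sub=g[168:188,270:290];print(sub.max(),np.median(sub))
m[168:188,274:290]=(sub[:,4:]>(sub.max()+np.median(sub))/2)
ct=max(cv2.findContours(m,0,2)[0],key=cv2.contourArea)
print([nf(plane(c,*p,.101)).round(4).tolist() for p in cv2.boxPoints(cv2.minAreaRect(ct))])
for p in[(460,238),(330,260),(257,274),(321,261)]:print(p,nf(plane(c,168+p[0]/4-.4,118+p[1]/4-.4,.116 if p[0]<400 else .101)).round(4))
E
```

```text
118 63.0
[[0.0456, -0.0162, 0.101], [0.0742, -0.0216, 0.101], [0.0679, -0.0538, 0.101], [0.0394, -0.0484, 0.101]]
(460, 238) [ 0.0735 -0.0367  0.101 ]
(330, 260) [-0.0463 -0.0356  0.116 ]
(257, 274) [-0.113  -0.0358  0.116 ]
(321, 261) [-0.0544 -0.035   0.116 ]
```

Tip edge, brass pins and finger position all put the band within 1–2 mm of the nip line, and the gauge is square. Next is the T-handle.

send_rows --jaw '[0,0,0,0,0,0,0,0,0,0]' --delta_pos '[[-25,-4,0],[-50,-8,0],[-75,-11,0],[-100,-12,0],[-126,-12,0],[-126,-12,0],[-126,-12,15],[-126,-12,35],[-126,-12,54],[-126,-12,54]]' --angular '[[0,0,0],[0,0,0],[0,0,0],[0,0,0],[0,0,0],[0,0,0],[0,0,0],[0,0,0],[0,0,0],[0,0,0]]'

```text
time: 6.8
tcp_pos: [0.4823, 0.02, 0.2633]
eef_rot: [[-0.174, 0.985, -0.008], [0.985, 0.174, 0.001], [0.002, -0.007, -1.0]]
ft_force: [-1.0, -0.4, -0.3]
opening: 0.0007
grasp_force: 0.0
```

```bash
python3 - <<'E'
from h import *
s=tcp();band()
E=s["eef_rot"];p=nf(s["tcp_pos"])
# rigid arc about spindle, contact y offset 27.5 mm
for th in (0,.15,.3,.45,.6,.75,.9,1.0):
    cth,sth=np.cos(th),np.sin(th)   # clockwise rotation
    v=np.array([-.047,-.0275]); q=np.array([cth*v[0]+sth*v[1],-sth*v[0]+cth*v[1]])
    w=R@(q-p[:2]); d=E.T@np.r_[w,0]; print(th,(d*1000).round(1),np.degrees(th).round(1))
E
```

```text
t 6.8 tcp nip [-0.0474 -0.0471  0.2633] yaw err deg 0.03 z [-7.5e-03  5.0e-04 -1.0e+00] F [-1.  -0.4 -0.3] open 0.0007
scene [263 197  11   7  54] as band [-0.0765 -0.1286  0.104 ] as grip [-0.0462  0.002   0.283 ]
0 [-0.4 19.6 -0.1] 0.0
0.15 [ 3.2 27.  -0.2] 8.6
0.3 [ 5.6 34.8 -0.2] 17.2
0.45 [ 6.9 42.8 -0.3] 25.8
0.6 [ 6.9 51.  -0.4] 34.4
0.75 [ 5.7 59.1 -0.4] 43.0
0.9 [ 3.3 66.9 -0.5] 51.6
1.0 [ 1.1 71.8 -0.5] 57.3
```

send_rows --jaw '[0,0,0,0,0,0,0,0,0,0]' --delta_pos '[[0,10,0],[0,19.6,0],[2,23,0],[3.2,27,0],[4.5,31,0],[5.6,35,0],[6.4,39,0],[6.9,43,0],[7,47,0],[6.9,51,0]]' --angular '[[0,0,0],[0,0,0],[0,0,4.3],[0,0,8.6],[0,0,13],[0,0,17.2],[0,0,21.5],[0,0,25.8],[0,0,30],[0,0,34.4]]'

```text
time: 7.73
tcp_pos: [0.5332, 0.0353, 0.2681]
eef_rot: [[0.416, 0.909, -0.003], [0.909, -0.416, -0.0], [-0.001, -0.003, -1.0]]
ft_force: [-12.8, -0.0, 5.5]
opening: 0.0006
grasp_force: 6.0
```

```bash
python3 - <<'E'
from h import *
s=tcp();band()
E=s["eef_rot"];p=nf(s["tcp_pos"])
for th in (.6,.75,.9,1.0):
    cth,sth=np.cos(th),np.sin(th)
    v=np.array([-.047,-.0275]); q=np.array([cth*v[0]+sth*v[1],-sth*v[0]+cth*v[1]])
    d=E.T@np.r_[R@(q-p[:2]),0]; print(th,(d*1000).round(1))
c=bot.camera("scene");save(np.clip(cv2.resize(c["img"][175:275,200:360],(640,400),interpolation=cv2.INTER_CUBIC)*1.5,0,255).astype(np.uint8),"pics/s4.png")
E
```

```text
t 7.73 tcp nip [-0.0537  0.0056  0.2681] yaw err deg -34.57 z [-3.1e-03 -2.0e-04 -1.0e+00] F [-12.8  -0.    5.5] open 0.0006
0.6 [-0.5 -1.8  0. ]
0.75 [ 3.1  5.5 -0. ]
0.9 [ 5.6 13.3 -0. ]
1.0 [ 6.6 18.6 -0.1]
```

View pics/s4.png

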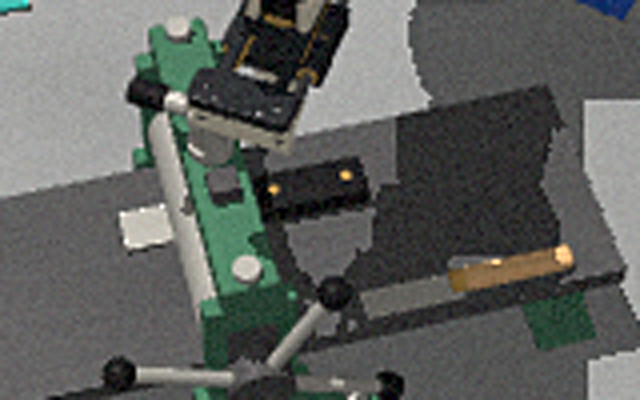

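The bar is turning with the fingers (black grip now at crop (147,95)), and the gauge is unmoved. I continue the arc through the click.

send_rows --jaw '[0,0,0,0,0,0,0,0,0,0]' --delta_pos '[[1,1,0],[2,3.5,0],[3,6,0],[4,8.5,0],[5,11,0],[5.6,13.3,0],[6,15.5,0],[6.3,17,0],[6.5,18.5,0],[6.5,18.5,0]]' --angular '[[0,0,2],[0,0,5],[0,0,8],[0,0,11],[0,0,14],[0,0,17],[0,0,19],[0,0,21],[0,0,22],[0,0,22]]'

```text
time: 8.72
tcp_pos: [0.5539, 0.0334, 0.268]
eef_rot: [[0.724, 0.69, 0.001], [0.69, -0.724, -0.0], [0.001, 0.001, -1.0]]
ft_force: [0.1, 0.2, -0.3]
opening: 0.0004
grasp_force: 0.0
```

```bash
python3 - <<'E'
from h import *
s=tcp();print(s["q"].round(2))
E
```

```text
t 8.72 tcp nip [-0.0482  0.0257  0.268 ] yaw err deg -56.39 z [ 0.001 -0.    -1.   ] F [ 0.1  0.2 -0.3] open 0.0004
[-0.02  0.31  1.58  0.    1.25  0.79]
```

send_rows --jaw '[0,0,0,0,0,0,0,0,0,0]' --delta_pos '[[0,-8,0],[0,-20,0],[0,-22,-25],[0,-22,-60],[0,-45,-95],[0,-85,-120],[0,-125,-120],[0,-165,-120],[0,-205,-120],[0,-240,-120]]' --angular '[[0,0,0],[0,0,0],[0,0,0],[0,0,0],[0,0,0],[0,0,0],[0,0,0],[0,0,0],[0,0,0],[0,0,0]]'

```text
time: 9.55
tcp_pos: [0.3846, 0.2087, 0.388]
eef_rot: [[0.723, 0.691, 0.001], [0.691, -0.723, 0.001], [0.001, -0.0, -1.0]]
ft_force: [0.6, -0.3, -0.3]
opening: 0.0004
grasp_force: 0.0
```

send_rows --jaw '[0,0,0]' --delta_pos '[[0,0,0],[0,0,0],[0,0,0]]' --angular '[[0,0,0],[0,0,0],[0,0,0]]'

```text
time: 9.8
tcp_pos: [0.3872, 0.2071, 0.3878]
eef_rot: [[0.723, 0.691, 0.001], [0.691, -0.723, -0.0], [0.0, 0.0, -1.0]]
ft_force: [0.3, -0.5, -0.4]
opening: 0.0007
grasp_force: 0.0
```

```bash
python3 - <<'E'
from h import *
tcp();band()
c=bot.camera("top");d=bot.camera("scene")
f=lambda x:cv2.resize(x,(480,300),interpolation=cv2.INTER_CUBIC)
save(np.clip(np.vstack([f(c["img"][118:218,168:328]),f(d["img"][180:290,184:360])])*1.5,0,255).astype(np.uint8),"pics/f.png")
E
```

```text
t 9.8 tcp nip [-0.2482 -0.1084  0.3878] yaw err deg -56.3 z [ 5.e-04 -0.e+00 -1.e+00] F [ 0.3 -0.5 -0.4] open 0.0007
top [248 151   8   8  46] as band [-0.0227  0.0653  0.104 ] as grip [-0.0269  0.0386  0.283 ]
scene [259 207  11  10  71] as band [-0.0525 -0.0862  0.104 ] as grip [-0.0255  0.0385  0.283 ]
```

View pics/f.png

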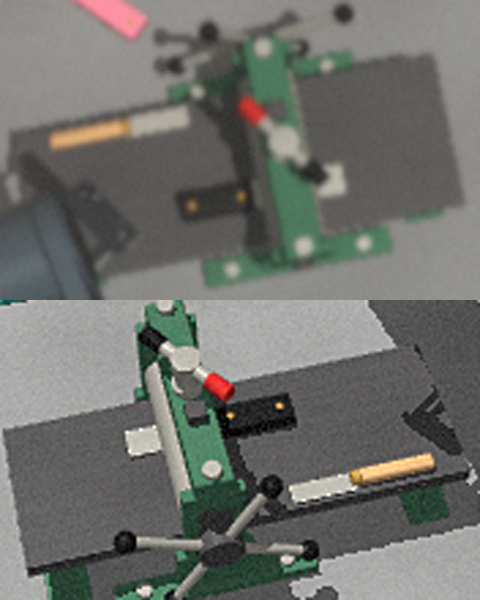

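The red grip swung to joint ≈0.97, past the click and resting on the gauge. The gauge pins are where they were before, at (192,205) and (241,197), and the knife is unmoved. I run one last check of the rear end and hand in.

```bash
python3 - <<'E'
from h import *
c=bot.camera("top");print(nf(plane(c,168+178/3-.3,118+206/3-.3,.116)).round(4))
print(bot.close_job())
E
```

```text
[-0.1302 -0.0335  0.116 ]
the job is handed in; nothing more can be done
None
```

The job is handed in, but no verdict came back. By my last images the gauge is square, with its red band within about 2 mm of the nip line. The T-handle has clicked over to about 0.97 rad, the arm is clear, and I saw nothing else near the press disturbed. The roller's pressure on the gauge was not measured, only inferred from where the handle came to rest.

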